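# Return the lab containers to their spill trays

## Robot

A 6-joint arm with a two-finger parallel gripper is mounted at the origin on the work surface. World frame = base frame: x ahead of the robot, y to its left, z up, the work surface at z = 0. Lengths are in mm, angles in rad, forces in N, time in s.
With the tool pointing down it reaches from about 350 to 775 mm from the base axis. Payload 7.3 kg.
Tool frame: the origin (TCP) lies midway between the tips of the shut fingers; the grasp point (between the pads) lies 19 mm behind it; z points along the fingers, y is the line along which they close (so a half turn about z gives the same grasp; the last joint's range is limited). The gripper opens to 92 mm and grips with 3 to 60 N. Pads are 19 mm wide; open, the fingers measure 130 mm over their backs; the gripper's body (75 mm by 190 mm) begins 47 mm behind the grasp point.
Start: joints at [-0.146, 0.342, 1.524, -0, 1.275, -0.146], TCP at [525.019, 0.019, 226.741] pointing down, gripper open.
Joint ranges: [-2.53, 2.53], [-0.77, 2.02], [0.04, 2.7], [-1, 4.14], [0.28, 2.66], [-3.11, 3.11]. Speed limits (rad/s): [2.57, 2.57, 3.14, 3.14, 3.14, 3.14].

## Interface

Orientations are given as [roll, pitch, yaw] about the fixed x, y, z axes, in that order (R = Rz(yaw) Ry(pitch) Rx(roll)).
In Python, from plant import readout, vision, order, models gives the robot as it stands. The module is installed in compiled form; this text tells all that it offers.
- The arm moves only by the tool step_arm, never from a script. Its argument "series" is text: rows parted by semicolons, each of 7 numbers parted by spaces: the gripper's target within -1 to 1 (shut at 1, half-way at 0, fully open at -1), then the shift along the tool's x, y, z each as a share of 80 mm, from -1 to 1, then the turn, a rotation vector about the tool's x, y, z each as a share of 2 pi rad, from -1 to 1. In form: jaw x y z ax ay az; .... A call has 1 to 20 rows; each row is the pose to reach, as a shift and turn from the pose commanded when the call began, along the tool's axes at that moment, turning the shorter way round; what a row does not reach only later rows make up. A row lasts 1/10 s, in which the tool goes at most 50 mm and 8.59 degrees, less where a joint would pass 70% of its speed; a pose out of reach is approached as far as the arm can. A call with a number of a shift or a turn outside -1 to 1 is refused whole. A call with a gripper value outside its range is refused whole. The fingers move at their own pace and stop on an object; the grip force is fixed at half the most. Time passes only in rows, so rows that repeat a pose let the fingers close. It gives the time, the measured TCP pose, the force, the opening and the grip force at its end, in the units of the state.
- readout.get_obs(): the state, without advancing time (a new reading comes with each control period).
- vision.capture(name): name is "scene" or "side" or "wrist"; returns a dict with "frame" (480x640x3 uint8, red, green, blue), "depth" (480x640 float32, mm along the optical axis (not along the pixel's ray), 0 where there is no reading), "fovy" (degrees; the focal length in pixels is half the picture's height over the tangent of half this angle, whatever the lens; pixels are square), "cx", "cy" (the principal point, pixels), "rvec" (rotation vector, rad) and "tvec" (3), from world to camera coordinates, as OpenCV has them; the wrist camera has in their place "mount" (4x4, takes a point from camera to tool coordinates, whose origin is the TCP and whose axes are the flange's). Camera axes: x right, y down, z forward; pixel columns grow to the right and rows downward; lengths in mm; the calibration is good to about 2 mm. A picture is of the moment at which its call begins: read the wrist's pose just before it.
- order.close_job(): hands the job in; it is judged then, once.
Trained networks look in a picture, given as the dict that the camera call returned (one of the last four; its "shot" number tells which), for a name from the list of things; names that differ only in an ending like _2 or _b are one class to them, and where a whole thing is asked for, a point or a joint stands for the part that bears it (a point fixed in the world has none). Each returns a list of dicts, best first, with "p" (0 to 1); they miss things now and then, are a little off and sometimes report something else, mostly with a low value. They report only what shows in the picture. A call takes as long as a camera call. They do not tell look-alikes from the thing itself.
- models.look_for(picture, thing): "position" ([column, row] in pixels, amid what is visible of it).
- models.pinpoint(picture, thing): "position" ([column, row] in pixels: a listed point, or the origin of a listed thing).
The state is a dict: "time": time; "joint_positions": joint angles; "dq": joint speeds; "tau": joint torques, N m; "tool_pos": TCP position; "tcp_rot": TCP orientation; "contact_force": force on the tool from outside, world axes, zero at the start; "moment": the same for the moment, N m; "grip_width": finger opening in mm; "finger_force": force on a finger pad.
Only numpy, scipy, OpenCV 4.12 (cv2) and the standard library are available. Lean on these libraries where they do the work, as an engineer would, in place of code of your own. Each camera call takes 0.05 s, during which the arm holds its last target. There are 200 camera calls.

## Task

Clear up the bench: stand each of the four white containers in the blue spill tray whose shape and size match its base (wide jar in the wide round tray, slim bottle in the small round tray, square bottle in the square tray, tip box in the oblong tray). Each must end upright, flat on the floor of its tray inside the rim, with the square bottle and the tip box squared up with the sides of their trays. Set them down gently rather than dropping them, and never tip one over.

Things in the scene. Friction and masses are not known exactly. Their poses are not given: they have to be found in the camera images.
- jar: Wide round white plastic jar with a grey screw cap. Body 62 mm in diameter with straight sides up to 60 mm, then a shoulder; cap 52 mm in diameter from 67 mm to 86 mm, the overall height. About 250 g (varies by up to 40 percent). Origin at the centre of its underside, z up. Loose, starts upright on the bench.
- slim_bottle: Slim round white bottle with a grey screw cap. Body 38 mm in diameter with straight sides up to 74 mm, then a shoulder; cap 26 mm in diameter from 84 mm to 100 mm, the overall height. About 120 g (varies by up to 40 percent). Origin at the centre of its underside, z up. Loose, starts upright on the bench.
- square_bottle: Square white bottle with a round grey cap. Body 48 x 48 mm with straight sides up to 62 mm; cap 36 mm in diameter from 69 mm to 86 mm, the overall height. About 180 g. x and y are square to its sides. Origin at the centre of its underside, z up. Loose, starts upright on the bench.
- tip_box: Oblong white pipette-tip box, lid shut (it is one solid piece), a thin grey seam round its middle and grey dots on the lid. 84 mm along its x, 54 mm along its y (52 mm above 34 mm), 52 mm high. About 140 g (varies by up to 40 percent). Origin at the centre of its underside, z up. Loose, starts upright on the bench.
- wide_tray: Wide round tray for the jar: 80 mm inside diameter, 86 mm outside. Blue plastic, fixed to the bench. Floor 3 mm thick with a paler blue face, rim 3 mm thick and 10 mm high above the bench; open on top. Origin at the centre of its underside at bench level, z up.
- small_tray: Small round tray for the slim bottle: 56 mm inside diameter, 62 mm outside. Blue plastic, fixed to the bench. Floor 3 mm thick with a paler blue face, rim 3 mm thick and 10 mm high above the bench; open on top. Origin at the centre of its underside at bench level, z up.
- square_tray: Square tray for the square bottle: 66 x 66 mm inside, 72 x 72 mm outside, sides along its x and y. Blue plastic, fixed to the bench. Floor 3 mm thick with a paler blue face, rim 3 mm thick and 10 mm high above the bench; open on top. Origin at the centre of its underside at bench level, z up.
- oblong_tray: Oblong tray for the tip box: inside 102 mm along its x and 72 mm along its y, outside 108 x 78 mm. Blue plastic, fixed to the bench. Floor 3 mm thick with a paler blue face, rim 3 mm thick and 10 mm high above the bench; open on top. Origin at the centre of its underside at bench level, z up.
Mind the look-alikes: they are no part of the job. What is shaped like the tip_box but pink is not meant. What is shaped like the oblong_tray but orange is not meant.

How it is judged:
By the outcome, as a careful person would: the job done as asked, in the order asked, and still so for the second after the job is handed in, with the robot touching nothing.
It also fails if it takes over 109 s, if anything falls off the work surface, if the arm or the gripper's body presses on something with over 40 N, if the wrist force passes 120 N, or if a joint passes its speed limit or range.

## Working session

There is one attempt and no reset: what is moved stays moved. The work goes in short steps, Python scripts to look and compute and a tool call to move; the robot and the scene stay as the last step left them, time stands still between calls to the robot, and variables do not carry over. Pictures are saved under pics/ and viewed, at most 14 in all, crops included, and the job is handed in when it is done.

Besides the shell and the picture viewer there is one more tool, called in YAML: its name, and indented under it one key for each argument. step_arm: Moves the arm, as the interface text tells. Shift numbers are shares of 80 mm and turn numbers shares of 2 pi rad, none past 1 either way. Its arguments: {"type":"object","properties":{"series":{"type":"string"}},"required":["series"]}

```bash
mkdir -p pics; cat > h.py <<'E'
import numpy as np, cv2
from scipy.spatial.transform import Rotation as Ro
from plant import readout, vision, order, models
def K(p):
    f=240/np.tan(np.radians(p["fovy"])/2); return f
def cam2w(p,obs=None):
    if "mount" in p:
        T=np.eye(4); T[:3,:3]=Ro.from_euler('xyz',obs["tcp_rot"]).as_matrix(); T[:3,3]=obs["tool_pos"]
        return T@np.array(p["mount"])
    R=cv2.Rodrigues(np.array(p["rvec"],float))[0]; T=np.eye(4); T[:3,:3]=R.T; T[:3,3]=-R.T@np.array(p["tvec"]).ravel(); return T
def cloud(p,obs=None):
    f=K(p); v,u=np.mgrid[:480,:640]; d=p["depth"].astype(float)
    c=np.stack([(u-p["cx"])/f*d,(v-p["cy"])/f*d,d],-1); T=cam2w(p,obs)
    return c@T[:3,:3].T+T[:3,3]
def ray(p,uv,z,obs=None):
    f=K(p);T=cam2w(p,obs); r=T[:3,:3]@np.array([(uv[0]-p["cx"])/f,(uv[1]-p["cy"])/f,1]); o=T[:3,3]
    return o+r*(z-o[2])/r[2]
def save(p,n): cv2.imwrite('pics/'+n,p["frame"][:,:,::-1])
E
python3 - <<'E'
from h import *
print(readout.get_obs())
for n in("scene","side"):
    p=vision.capture(n); save(p,n+'1.png'); c=cloud(p)
    print(n,cam2w(p)[:3,3].round())
    for t in("jar","slim_bottle","square_bottle","tip_box","wide_tray","small_tray","square_tray","oblong_tray"):
        for r in models.pinpoint(p,t)[:3]:
            if r["p"]>.2: print(t,round(r["p"],2),np.round(r["position"]),ray(p,r["position"],3 if 'tray' in t else 0).round())
    np.savez(n+'1.npz',c=c,f=p["frame"])
E
```

```text
{'time': 0.0, 'joint_positions': array([-1.46033258e-01,  3.42707823e-01,  1.52504230e+00, -1.67423808e-05,
        1.27539856e+00, -1.46019779e-01]), 'dq': array([ 0.00092297,  0.00095044, -0.00247321, -0.00134991,  0.00067656,
       -0.00072203]), 'tau': array([ 7.61924657e-04, -4.31245601e+01, -2.44219762e+01,  7.17750052e-02,
        5.59406646e-02, -1.04314388e-04]), 'tool_pos': array([5.24579828e+02, 6.14477837e-02, 2.26043877e+02]), 'tcp_rot': array([-3.14005085e+00, -2.10565479e-04,  1.57078757e+00]), 'contact_force': array([0.18702462, 0.3135146 , 0.46082627]), 'moment': array([-0.00162257, -0.05491655, -0.01471211]), 'finger_force': 0.0, 'grip_width': 92.08007321804418}
scene [1161.  -83. 1101.]
jar 0.79 [328. 216.] [452. -10.   0.]
slim_bottle 0.74 [431. 196.] [414. 220.   0.]
square_bottle 0.58 [346. 304.] [660.  10.   0.]
tip_box 0.98 [134. 246.] [ 496. -415.    0.]
tip_box 0.61 [112. 311.] [ 640. -446.    0.]
wide_tray 0.73 [534. 239.] [540. 418.   3.]
small_tray 0.8 [236. 202.] [ 404. -205.    3.]
square_tray 0.81 [223. 298.] [ 631. -231.    3.]
oblong_tray 0.93 [535. 310.] [701. 379.   3.]
oblong_tray 0.82 [445. 293.] [652. 209.   3.]
side [  190. -1133.  1093.]
jar 0.9 [290. 263.] [450. -12.   0.]
jar 0.68 [284. 170.] [539. 410.   0.]
jar 0.52 [366. 241.] [671.  15.   0.]
slim_bottle 0.8 [254. 209.] [408. 240.   0.]
square_bottle 0.83 [367. 242.] [674.  11.   0.]
tip_box 0.85 [358. 383.] [ 497. -417.    0.]
tip_box 0.63 [422. 379.] [ 635. -447.    0.]
wide_tray 0.41 [286. 167.] [548. 418.   3.]
wide_tray 0.26 [384. 308.] [ 628. -232.    3.]
small_tray 0.88 [288. 322.] [ 396. -209.    3.]
square_tray 0.63 [384. 310.] [ 628. -236.    3.]
oblong_tray 0.91 [337. 202.] [649. 198.   3.]
oblong_tray 0.47 [335. 165.] [702. 383.   3.]
```

View pics/scene1.png

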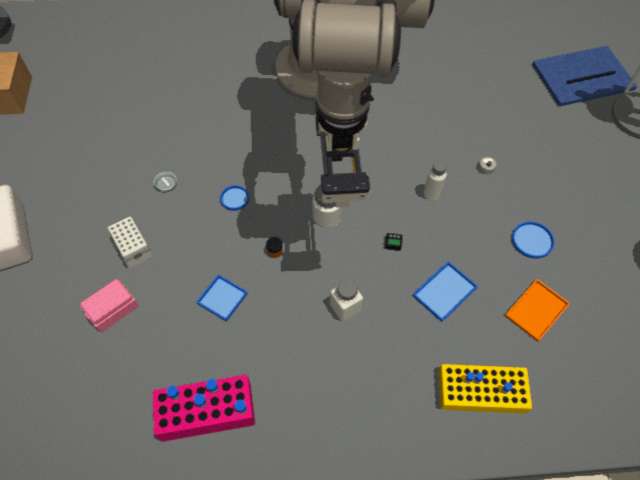

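View pics/side1.png

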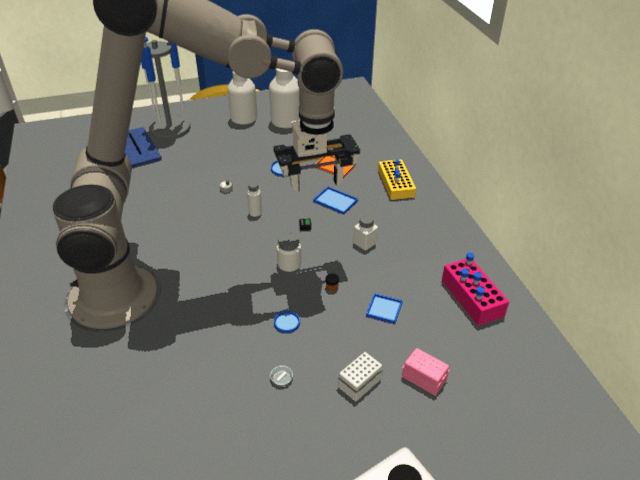

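The jar (327,212), slim bottle (435,182) and square bottle (346,301) are clear, and so are the small tray (234,198), wide tray (533,240) and square tray (222,297).
- Tip box: candidates are white (130,241) and pink (109,304). I take the white one, because pink is excluded.
- Oblong tray: candidates are blue (445,292) and orange (537,309). I take the blue one, because orange is excluded.

Next I measure all of them and make one confirming crop.

```bash
cat > meas.py <<'E'
from h import *
E0={'jar':(452,-10),'slim':(411,230),'square':(667,12),'tip':(497,-416),'wide':(542,418),'small':(400,-207),'sqtray':(630,-233),'oblong':(650,203)}
P={}
for n in("scene","side"):
    d=np.load(n+'1.npz'); c=d['c']; f=d['f']; hsv=cv2.cvtColor(f,cv2.COLOR_RGB2HSV)
    for k,e in E0.items():
        near=np.hypot(c[...,0]-e[0],c[...,1]-e[1])<75
        if k in('wide','small','sqtray','oblong'):
            m=near&(hsv[...,1]>110)&(abs(hsv[...,0].astype(int)-107)<14)&(c[...,2]<25)
        else: m=near&(c[...,2]>8)&(c[...,2]<110)&(hsv[...,2]>50)
        q=c[m]; P[n,k]=q
        z=q[:,2]; 
        if k in('jar','slim','square'): q=q[z>np.percentile(z,99)-8]
        if k=='tip': q=q[z>np.percentile(z,99)-8]
        r=cv2.minAreaRect(q[:,:2].astype(np.float32))
        print(n,k,len(q),'ztop',np.percentile(z,[5,50,99]).round(1),'rect',np.round(r[0],1),np.round(r[1],1),round(r[2],1))
E
python3 meas.py
python3 - <<'E'
import cv2,numpy as np
i=cv2.imread('pics/scene1.png')
a=cv2.resize(i[200:340,70:210],(400,400),interpolation=2);b=cv2.resize(i[230:370,430:570],(400,400),interpolation=2)
cv2.imwrite('pics/crop1.png',np.hstack([a,b]))
E
```

```text
scene jar 124 ztop [13.1 54.9 88.1] rect [456.1 -21.4] [51.4 26.5] 30.1
scene slim 119 ztop [ 13.8  68.  101.7] rect [407.9 223. ] [26.2 27.6] 53.1
scene square 275 ztop [16.  61.6 89.1] rect [667.    8.5] [35.3 36.1] 84.5
scene tip 841 ztop [16.8 50.2 56.3] rect [ 501.3 -415.7] [83.9 51.6] 28.2
scene wide 552 ztop [-0.   4.5 13.8] rect [542.3 413.6] [85.3 89.2] 60.0
scene small 335 ztop [-0.9  4.5 13.1] rect [ 388.3 -208.7] [71.7 61.9] 1.1
scene sqtray 617 ztop [-0.2  5.2 13.5] rect [ 627.  -234.5] [80.9 73.9] 53.3
scene oblong 700 ztop [-0.4  5.1 13.1] rect [645.4 208.2] [ 81.8 111. ] 39.2
side jar 224 ztop [13.7 61.7 89.2] rect [448.2 -13.6] [52.4 51.2] 35.0
side slim 55 ztop [ 12.   60.  101.4] rect [407.5 219.5] [30.2 25.7] 63.9
side square 108 ztop [13.3 54.2 88.8] rect [664.6   4.6] [37.7 34.4] 43.7
side tip 759 ztop [14.1 49.4 55.6] rect [ 500.  -419.4] [83.3 52.3] 28.3
side wide 67 ztop [-1.4  6.1 13.9] rect [516.1 411.2] [37.1 97.4] 9.9
side small 235 ztop [-0.8  5.5 13.8] rect [ 392.2 -205.6] [73.8 59.9] 77.3
side sqtray 325 ztop [-1.5  5.2 13.8] rect [ 630.3 -229.5] [89.6 75.8] 53.1
side oblong 315 ztop [-0.8  5.7 14.2] rect [645.5 212.4] [ 99.5 123.2] 41.7
```

View pics/crop1.png

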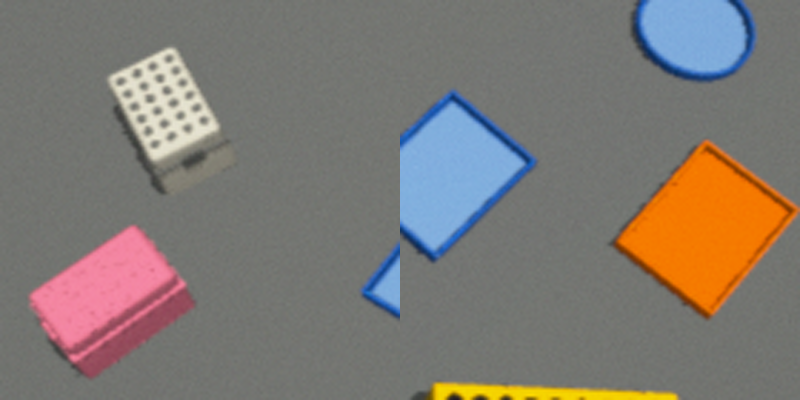

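The crop confirms the white box at left (crop 165,110) and the blue tray at (470,175), with the pink and orange ones beside them. I start with the jar.

step_arm:
  series: "-1 -0.17 -0.95 0 0 0 0; -1 -0.17 -0.95 0 0 0 0; -1 -0.17 -0.95 0 0 0 0; -1 -0.17 -0.95 0 0 0 0"

```text
time: 1.3
tool_pos: [449.4, -13.7, 227.3]
tcp_rot: [3.14, 0.0, 1.57]
contact_force: [-0.4, 0.1, -0.1]
grip_width: 92.3
finger_force: 0.0
```

```bash
cat >> h.py <<'E'
def wrist(name):
    o=readout.get_obs(); p=vision.capture("wrist"); save(p,name); return o,p,cloud(p,o)
def top(c,frac=8,lo=30,xy=None,rad=70,plane=None):
    m=(c[...,2]>lo)&(c[...,2]<115)
    if xy is not None: m&=np.hypot(c[...,0]-xy[0],c[...,1]-xy[1])<rad
    q=c[m]; z=np.percentile(q[:,2],98); q=q[abs(q[:,2]-z)<frac/2]
    r=cv2.minAreaRect(q[:,:2].astype(np.float32)); return len(q),round(z,1),np.round(r[0],1),np.round(r[1],1),round(r[2],1)
def go(xyz,yaw=None):
    "shares for the move to TCP xyz, with closing line at world angle yaw (deg)"
    o=readout.get_obs(); R=Ro.from_euler('xyz',o["tcp_rot"]); s=R.inv().apply(np.array(xyz)-o["tool_pos"])/80
    y=R.as_matrix()[:,1]; a=np.degrees(np.arctan2(y[1],y[0]))
    w=0 if yaw is None else -((yaw-a+90)%180-90)/360
    print('tcp',o["tool_pos"].round(1),'close dir',round(a,1),'t',round(o["time"],1),'shares',s.round(3),'turn z',round(w,4),'j6',o["joint_positions"][5].round(2))
E
python3 - <<'E'
from h import *
o,p,c=wrist('w1.png'); print(cam2w(p,o).round(2)); print(top(c,xy=(449,-14)))
go((449,-14,26))
E
```

```text
[[ 1.0000e+00 -0.0000e+00  0.0000e+00  4.4989e+02]
 [ 0.0000e+00 -9.5000e-01 -3.1000e-01  7.0960e+01]
 [ 0.0000e+00  3.1000e-01 -9.5000e-01  3.8413e+02]
 [ 0.0000e+00  0.0000e+00  0.0000e+00  1.0000e+00]]
(2715, np.float64(86.3), array([448.1, -11.7]), array([50.9, 50.7]), 52.7)
tcp [449.9 -13.7 227.2] close dir -0.0 t 1.4 shares [-0.003 -0.016  2.515] turn z 0 j6 -0.2
```

View pics/w1.png

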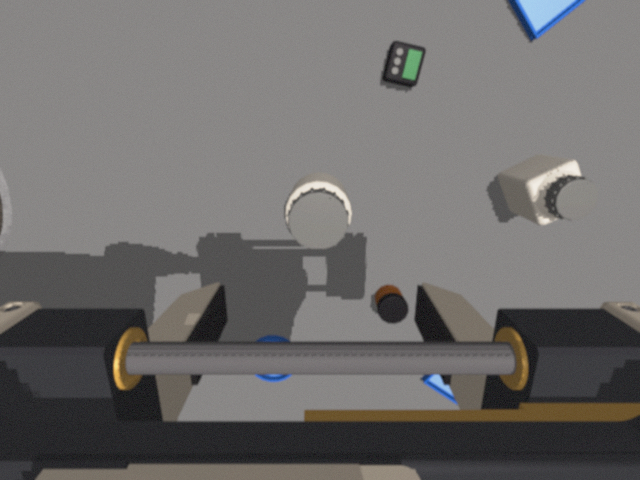

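The picture shows the jar cap at (319,218), between the open fingers. The wrist estimate agrees with the scene camera, with the top at 86 mm.

step_arm:
  series: "-1 0.02 -0.02 1 0 0 0; -1 0.02 -0.02 1 0 0 0; -1 0.02 -0.02 1 0 0 0"

```text
time: 1.65
tool_pos: [445.8, -11.4, 143.5]
tcp_rot: [-3.134, -0.002, 1.571]
contact_force: [-0.6, 0.4, 0.0]
grip_width: 91.6
finger_force: 0.0
```

step_arm:
  series: "-1 0 0 1 0 0 0; -1 0 0 1 0 0 0; -1 0 0 1 0 0 0"

```text
time: 1.95
tool_pos: [446.7, -11.7, 65.0]
tcp_rot: [-3.137, -0.001, 1.571]
contact_force: [0.3, 1.0, -0.3]
grip_width: 92.0
finger_force: 0.0
```

step_arm:
  series: "-1 0 0 0.52 0 0 0; -1 0 0 0.52 0 0 0; 0.6 0 0 0.52 0 0 0; 0.6 0 0 0.52 0 0 0; 0.6 0 0 0.52 0 0 0; 0.6 0 0 0.52 0 0 0; 0.6 0 0 0.52 0 0 0; 0.6 0 0 0.52 0 0 0; 0.6 0 0 0.52 0 0 0; 0.6 0 0 0.52 0 0 0"

```text
time: 2.95
tool_pos: [447.9, -12.1, 26.3]
tcp_rot: [3.14, 0.0, 1.571]
contact_force: [-1.3, -0.2, 8.4]
grip_width: 60.8
finger_force: 30.0
```

step_arm:
  series: "0.6 0 0 -0.2 0 0 0; 0.6 0 0 -0.5 0 0 0; 0.6 0 0 -0.8 0 0 0; 0.6 0 0 -1 0 0 0; 0.6 0 0 -1 0 0 0"

```text
time: 3.45
tool_pos: [448.6, -12.2, 107.1]
tcp_rot: [3.137, 0.001, 1.571]
contact_force: [-0.1, -0.5, -2.9]
grip_width: 61.6
finger_force: 30.0
```

step_arm:
  series: "0.6 0.1 0 -0.3 0 0 0; 0.6 0.4 0.1 -0.7 0 0 0; 0.6 0.7 0.2 -0.9 0 0 0; 0.6 1 0.3 -0.9 0 0 0"

```text
time: 3.85
tool_pos: [472.6, 68.8, 178.6]
tcp_rot: [3.138, 0.0, 1.57]
contact_force: [0.6, -0.6, -2.4]
grip_width: 61.2
finger_force: 30.0
```

step_arm:
  series: "0.6 0.5 0.2 0 0 0 0; 0.6 1 0.4 0 0 0 0"

```text
time: 4.05
tool_pos: [503.3, 149.1, 176.2]
tcp_rot: [-3.14, 0.0, 1.57]
contact_force: [1.7, -1.2, -2.2]
grip_width: 61.2
finger_force: 30.0
```

step_arm:
  series: "0.6 0.5 0.2 0 0 0 0; 0.6 1 0.4 0 0 0 0"

```text
time: 4.25
tool_pos: [535.2, 229.5, 175.6]
tcp_rot: [-3.14, 0.001, 1.571]
contact_force: [1.3, -0.6, -2.7]
grip_width: 61.0
finger_force: 30.0
```

step_arm:
  series: "0.6 0.4 0.05 0 0 0 0; 0.6 0.8 0.08 0 0 0 0; 0.6 1 0.08 0 0 0 0; 0.6 1 0.08 0 0 0 0; 0.6 1 0.08 0 0 0 0"

```text
time: 4.75
tool_pos: [541.4, 307.2, 176.2]
tcp_rot: [-3.14, 0.001, 1.571]
contact_force: [-1.0, -1.0, -2.8]
grip_width: 61.1
finger_force: 30.0
```

```bash
cat >> h.py <<'E'
def tray(p,c,xy,rad=85):
    hsv=cv2.cvtColor(p["frame"],cv2.COLOR_RGB2HSV)
    m=(hsv[...,1]>90)&(abs(hsv[...,0].astype(int)-107)<14)&(c[...,2]<25)&(c[...,2]>-15)&(np.hypot(c[...,0]-xy[0],c[...,1]-xy[1])<rad)
    q=c[m]; 
    # rim pixels: intersect rays with constant height: use cloud xy
    rim=q[(q[:,2]>8)]; fl=q[q[:,2]<6]
    for n,a in(('all',q),('rim',rim),('floor',fl)):
        if len(a)>20:
            r=cv2.minAreaRect(a[:,:2].astype(np.float32)); print(n,len(a),'z',np.median(a[:,2]).round(1),np.round(r[0],1),np.round(r[1],1),round(r[2],1))
E
python3 - <<'E'
from h import *
o,p,c=wrist('w2.png'); tray(p,c,(542,415)); go((542,415,140)); print(o['grip_width'],o['finger_force'])
for r in models.pinpoint(p,'wide_tray')[:2]: print(r['p'],r['position'],ray(p,r['position'],0,o).round(1))
E
```

```text
all 2461 z 7.0 [542.  414.2] [88.1 88.1] 0.2
rim 1047 z 9.0 [541.8 413.2] [85.  84.7] 46.3
floor 1162 z 2.1 [542.  414.2] [88.1 88.1] 0.2
tcp [541.6 306.8 176.5] close dir -0.0 t 4.8 shares [1.353 0.005 0.455] turn z 0 j6 0.39
61.098999740261945 29.99859113479033
0.76 [320.1, 91.8] [541.7 414.1   0. ]
```

View pics/w2.png

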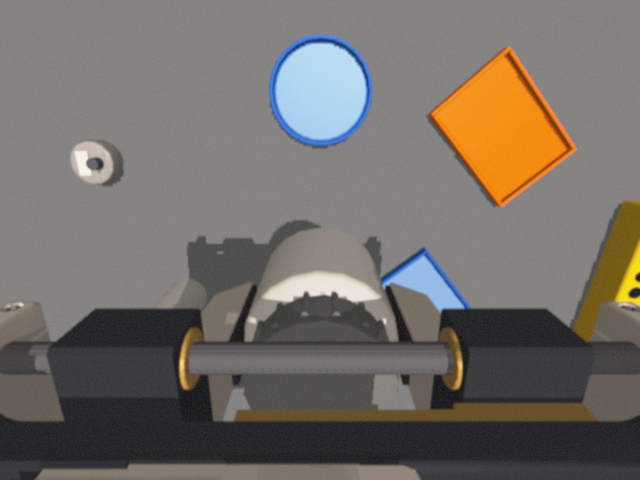

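The wide tray is at (320,92), which gives (541.8, 413.7). The jar is held straight.

step_arm:
  series: "0.6 0.3 0 0 0 0 0; 0.6 0.7 0 0 0 0 0; 0.6 0.9 0 0 0 0 0; 0.6 0.9 0 0 0 0 0"

```text
time: 5.25
tool_pos: [541.8, 380.7, 177.0]
tcp_rot: [3.141, -0.0, 1.572]
contact_force: [0.2, -0.7, -2.6]
grip_width: 61.0
finger_force: 30.0
```

step_arm:
  series: "0.6 0.25 0 0.2 0 0 0; 0.6 0.44 0 0.5 0 0 0; 0.6 0.44 0 0.8 0 0 0; 0.6 0.44 0 1 0 0 0; 0.6 0.44 0 1 0 0 0"

```text
time: 5.75
tool_pos: [540.8, 412.6, 94.2]
tcp_rot: [-3.137, 0.004, 1.569]
contact_force: [-1.0, -1.0, -2.6]
grip_width: 61.0
finger_force: 30.0
```

step_arm:
  series: "0.6 0 0 0.3 0 0 0; 0.6 0 0 0.5 0 0 0; 0.6 0 0 0.65 0 0 0; 0.6 0 0 0.72 0 0 0; 0.6 0 0 0.77 0 0 0; 0.6 0 0 0.8 0 0 0; 0.6 0 0 0.8 0 0 0; 0.6 0 0 0.8 0 0 0"

```text
time: 6.55
tool_pos: [542.1, 415.4, 33.8]
tcp_rot: [3.141, -0.0, 1.571]
contact_force: [-0.0, -0.2, -2.8]
grip_width: 61.2
finger_force: 30.0
```

```bash
python3 -c "
from h import *
go((541.8,413.7,29.6)); print(readout.get_obs()['contact_force'])"
```

```text
tcp [542.1 415.4  33.8] close dir 0.0 t 6.5 shares [-0.021 -0.004  0.052] turn z 0 j6 0.54
[-0.00996747 -0.19735835 -2.82519238]
```

step_arm:
  series: "0.6 -0.02 0 0.02 0 0 0; 0.6 -0.02 0 0.035 0 0 0; 0.6 -0.02 0 0.045 0 0 0; 0.6 -0.02 0 0.055 0 0 0; 0.6 -0.02 0 0.055 0 0 0; 0.6 -0.02 0 0.055 0 0 0"

```text
time: 7.15
tool_pos: [541.8, 413.6, 29.3]
tcp_rot: [3.141, 0.0, 1.571]
contact_force: [-2.5, -2.5, 5.0]
grip_width: 60.8
finger_force: 30.0
```

step_arm:
  series: "-1 0 0 0 0 0 0; -1 0 0 0 0 0 0; -1 0 0 0 0 0 0; -1 0 0 0 0 0 0; -1 0 0 0 0 0 0; -1 0 0 0 0 0 0; -1 0 0 -0.3 0 0 0; -1 0 0 -0.7 0 0 0; -1 0 0 -1 0 0 0; -1 0 0 -1 0 0 0"

```text
time: 8.15
tool_pos: [543.8, 414.9, 113.2]
tcp_rot: [3.135, -0.004, 1.571]
contact_force: [0.4, 0.6, 0.7]
grip_width: 91.9
finger_force: 0.0
```

```bash
python3 -c "
from h import *
go((408,221,200))"
```

```text
tcp [543.8 414.9 113.2] close dir 0.0 t 8.2 shares [-2.419 -1.69  -1.107] turn z 0 j6 0.54
```

step_arm:
  series: "-1 0 0 -0.4 0 0 0; -1 -0.5 -0.3 -0.8 0 0 0; -1 -0.9 -0.6 -1 0 0 0; -1 -0.9 -0.6 -1 0 0 0"

```text
time: 8.55
tool_pos: [491.4, 338.5, 190.6]
tcp_rot: [-3.141, 0.001, 1.569]
contact_force: [-0.4, 0.1, -0.1]
grip_width: 92.0
finger_force: 0.0
```

step_arm:
  series: "-1 -0.4 -0.4 0 0 0 0; -1 -0.8 -0.6 0 0 0 0; -1 -0.8 -0.6 0 0 0 0"

```text
time: 8.85
tool_pos: [443.5, 275.0, 187.7]
tcp_rot: [-3.138, 0.002, 1.57]
contact_force: [0.2, -0.1, 0.1]
grip_width: 91.8
finger_force: 0.0
```

step_arm:
  series: "-1 -0.4 -0.25 0 0 0 0; -1 -0.72 -0.49 0 0 0 0; -1 -0.72 -0.49 0 0 0 0; -1 -0.72 -0.49 0 0 0 0; -1 -0.72 -0.49 0 0 0 0"

```text
time: 9.35
tool_pos: [407.7, 221.0, 188.6]
tcp_rot: [3.141, -0.001, 1.571]
contact_force: [0.3, 0.4, -0.9]
grip_width: 91.7
finger_force: 0.0
```

```bash
python3 - <<'E'
from h import *
o,p,c=wrist('w3.png'); t=top(c,xy=(408,221)); print(t); go((*t[2],41))
E
```

```text
(940, np.float64(99.9), array([407.2, 222.5]), array([25.6, 24.7]), 18.8)
tcp [407.6 220.9 188.6] close dir 0.0 t 9.4 shares [ 0.019 -0.006  1.844] turn z 0 j6 0.33
```

step_arm:
  series: "-1 0.02 -0.01 0.5 0 0 0; -1 0.02 -0.01 1 0 0 0; -1 0.02 -0.01 1 0 0 0"

```text
time: 9.7
tool_pos: [403.2, 221.2, 104.7]
tcp_rot: [-3.133, 0.003, 1.571]
contact_force: [-0.4, 0.3, -0.0]
grip_width: 92.0
finger_force: 0.0
```

step_arm:
  series: "-1 0 0 0.4 0 0 0; -1 0 0 0.84 0 0 0; -1 0 0 0.84 0 0 0; 0.8 0 0 0.84 0 0 0; 0.8 0 0 0.84 0 0 0; 0.8 0 0 0.84 0 0 0; 0.8 0 0 0.84 0 0 0; 0.8 0 0 0.84 0 0 0; 0.8 0 0 0.84 0 0 0; 0.8 0 0 0.84 0 0 0; 0.8 0 0 0.84 0 0 0; 0.8 0 0 0.84 0 0 0"

```text
time: 10.9
tool_pos: [405.9, 221.6, 41.6]
tcp_rot: [3.141, -0.0, 1.571]
contact_force: [-0.3, -0.5, 1.5]
grip_width: 37.1
finger_force: 30.0
```

```bash
python3 -c "
from h import *
o=readout.get_obs(); print(o['grip_width'],o['finger_force'],o['contact_force']);go((393,-207,200))"
```

```text
37.13134093063096 29.97328218468283 [-0.3136604  -0.51657299  1.50215921]
tcp [405.9 221.6  41.6] close dir -0.0 t 10.9 shares [-5.358 -0.161 -1.98 ] turn z 0 j6 0.33
```

step_arm:
  series: "0.8 0 0 -0.2 0 0 0; 0.8 0 0 -0.5 0 0 0; 0.8 0 0 -0.8 0 0 0; 0.8 0 0 -1 0 0 0"

```text
time: 11.3
tool_pos: [406.0, 221.7, 122.7]
tcp_rot: [3.141, -0.0, 1.571]
contact_force: [0.5, 0.1, -1.1]
grip_width: 37.4
finger_force: 30.0
```

step_arm:
  series: "0.8 -0.2 0 -0.4 0 0 0; 0.8 -0.5 0 -0.7 0 0 0; 0.8 -0.8 0 -0.7 0 0 0; 0.8 -1 0 -0.7 0 0 0"

```text
time: 11.7
tool_pos: [405.8, 140.5, 178.1]
tcp_rot: [3.14, 0.0, 1.571]
contact_force: [0.3, -0.4, -2.0]
grip_width: 37.4
finger_force: 30.0
```

step_arm:
  series: "0.8 -0.5 0 0 0 0 0; 0.8 -1 0 0 0 0 0"

```text
time: 11.9
tool_pos: [405.4, 60.7, 177.4]
tcp_rot: [-3.141, 0.0, 1.572]
contact_force: [0.5, 0.5, -1.3]
grip_width: 37.5
finger_force: 30.0
```

step_arm:
  series: "0.8 -0.5 0 0 0 0 0; 0.8 -1 0 0 0 0 0"

```text
time: 12.1
tool_pos: [405.3, -19.8, 177.4]
tcp_rot: [-3.141, -0.0, 1.571]
contact_force: [0.6, -0.5, -1.6]
grip_width: 37.2
finger_force: 30.0
```

step_arm:
  series: "0.8 -0.5 0 0 0 0 0; 0.8 -1 0 0 0 0 0"

```text
time: 12.3
tool_pos: [405.3, -99.9, 177.4]
tcp_rot: [-3.141, -0.0, 1.571]
contact_force: [1.2, -0.5, -1.4]
grip_width: 37.6
finger_force: 30.0
```

step_arm:
  series: "0.8 -0.5 0 0 0 0 0; 0.8 -1 0 0 0 0 0"

```text
time: 12.5
tool_pos: [405.3, -179.9, 177.3]
tcp_rot: [-3.141, -0.0, 1.571]
contact_force: [0.8, -0.1, -2.8]
grip_width: 37.3
finger_force: 30.0
```

step_arm:
  series: "0.8 -0.5 0 0 0 0 0; 0.8 -1 0 0 0 0 0"

```text
time: 12.7
tool_pos: [405.3, -259.9, 177.2]
tcp_rot: [-3.141, -0.001, 1.57]
contact_force: [0.5, -0.5, -2.6]
grip_width: 37.4
finger_force: 30.0
```

step_arm:
  series: "0.8 -0.4 -0.1 0 0 0 0; 0.8 -0.7 -0.1 0 0 0 0; 0.8 -0.7 -0.1 0 0 0 0; 0.8 -0.7 -0.1 0 0 0 0; 0.8 -0.7 -0.1 0 0 0 0"

```text
time: 13.2
tool_pos: [397.7, -313.3, 177.2]
tcp_rot: [-3.141, -0.001, 1.571]
contact_force: [-0.3, 0.5, -1.3]
grip_width: 37.3
finger_force: 30.0
```

```bash
python3 - <<'E'
from h import *
o,p,c=wrist('w4.png'); tray(p,c,(393,-207)); go((393,-207,44.6))
for r in models.pinpoint(p,'small_tray')[:2]: print(r['p'],r['position'],ray(p,r['position'],0,o).round(1))
E
```

```text
all 1550 z 7.6 [ 391.  -208.1] [63.4 63. ] 54.0
rim 687 z 8.9 [ 391.3 -209.1] [60.4 60.7] 0.4
floor 686 z 2.1 [ 389.9 -207.2] [63.4 60.2] 51.8
tcp [ 397.8 -313.3  177.4] close dir 0.1 t 13.2 shares [ 1.327 -0.058  1.661] turn z 0 j6 -0.82
0.65 [309.7, 96.5] [ 389.2 -209.7    0. ]
```

View pics/w4.png

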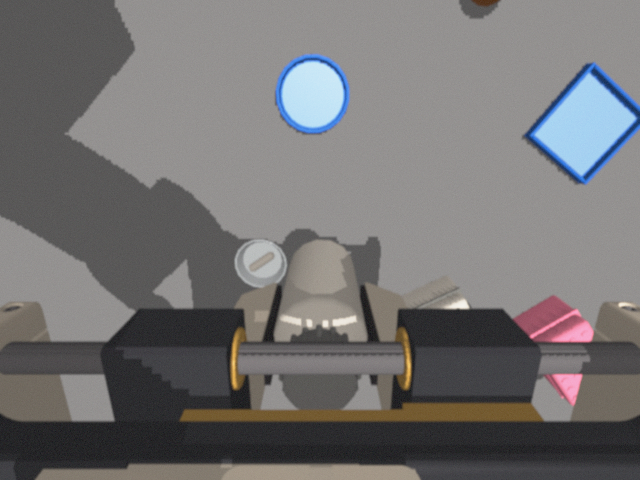

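The small tray is at (313,94), which gives (391, -208.4). The bottle is held upright.

step_arm:
  series: "0.8 0.3 -0.09 0 0 0 0; 0.8 0.7 -0.09 0 0 0 0; 0.8 0.9 -0.09 0 0 0 0; 0.8 0.9 -0.09 0 0 0 0"

```text
time: 13.7
tool_pos: [390.7, -240.2, 177.9]
tcp_rot: [3.141, -0.0, 1.574]
contact_force: [0.3, -0.3, -0.9]
grip_width: 37.4
finger_force: 30.0
```

step_arm:
  series: "0.8 0.2 0 0.2 0 0 0; 0.8 0.4 0 0.5 0 0 0; 0.8 0.4 0 0.8 0 0 0; 0.8 0.4 0 0.8 0 0 0; 0.8 0.4 0 0.8 0 0 0; 0.8 0.4 0 0.8 0 0 0"

```text
time: 14.3
tool_pos: [391.5, -211.5, 114.7]
tcp_rot: [3.14, 0.002, 1.571]
contact_force: [0.1, -0.4, -0.8]
grip_width: 37.4
finger_force: 30.0
```

step_arm:
  series: "0.8 0 0 0.3 0 0 0; 0.8 0 0 0.5 0 0 0; 0.8 0 0 0.65 0 0 0; 0.8 0 0 0.72 0 0 0; 0.8 0 0 0.78 0 0 0; 0.8 0 0 0.81 0 0 0; 0.8 0 0 0.81 0 0 0; 0.8 0 0 0.81 0 0 0; 0.8 0 0 0.81 0 0 0"

```text
time: 15.2
tool_pos: [390.9, -210.6, 49.1]
tcp_rot: [3.141, 0.001, 1.571]
contact_force: [-0.4, -0.2, -0.9]
grip_width: 37.1
finger_force: 30.0
```

```bash
python3 -c "
from h import *
go((391,-209.2,44.6)); print(readout.get_obs()['contact_force'])"
```

```text
tcp [ 390.9 -210.6   49.1] close dir 0.0 t 15.2 shares [0.017 0.002 0.057] turn z 0 j6 -0.67
[-0.41932137 -0.24508455 -0.91897373]
```

step_arm:
  series: "0.8 0.01 0 0.02 0 0 0; 0.8 0.02 0 0.035 0 0 0; 0.8 0.02 0 0.048 0 0 0; 0.8 0.02 0 0.058 0 0 0; 0.8 0.02 0 0.058 0 0 0; 0.8 0.02 0 0.058 0 0 0; 0.8 0.02 0 0.058 0 0 0"

```text
time: 15.9
tool_pos: [390.7, -208.8, 44.5]
tcp_rot: [3.141, 0.0, 1.571]
contact_force: [-0.9, 1.0, 4.6]
grip_width: 37.2
finger_force: 30.0
```

step_arm:
  series: "-1 0 0 0 0 0 0; -1 0 0 0 0 0 0; -1 0 0 0 0 0 0; -1 0 0 0 0 0 0; -1 0 0 0 0 0 0; -1 0 0 0 0 0 0; -1 0 0 0 0 0 0; -1 0 0 0 0 0 0; -1 0 0 -0.3 0 0 0; -1 0 0 -0.7 0 0 0; -1 0 0 -1 0 0 0; -1 0 0 -1 0 0 0"

```text
time: 17.1
tool_pos: [392.2, -209.9, 126.9]
tcp_rot: [3.137, 0.004, 1.571]
contact_force: [0.6, -0.1, 1.4]
grip_width: 91.9
finger_force: 0.0
```

step_arm:
  series: "-1 0 0 -0.4 0 0 0; -1 -0.5 0.3 -0.8 0 0 0; -1 -1 0.7 -0.9 0 0 0; -1 -1 0.7 -0.9 0 0 0"

```text
time: 17.5
tool_pos: [449.3, -292.8, 196.8]
tcp_rot: [3.138, 0.004, 1.569]
contact_force: [0.9, -0.3, -0.7]
grip_width: 91.6
finger_force: 0.0
```

step_arm:
  series: "-1 -0.5 0.3 0 0 0 0; -1 -0.9 0.67 0 0 0 0"

```text
time: 17.7
tool_pos: [499.8, -361.5, 194.8]
tcp_rot: [-3.14, -0.001, 1.57]
contact_force: [0.5, -0.5, 0.2]
grip_width: 91.9
finger_force: 0.0
```

step_arm:
  series: "-1 -0.4 0 0 0 0 0.172; -1 -0.7 0 0 0 0 0.172; -1 -0.7 0 0 0 0 0.172; -1 -0.7 0 0 0 0 0.172; -1 -0.7 0 0 0 0 0.172; -1 -0.7 0 0 0 0 0.172; -1 -0.7 0 0 0 0 0.172; -1 -0.7 0 0 0 0 0.172; -1 -0.7 0 0 0 0 0.172; -1 -0.7 0 0 0 0 0.172; -1 -0.7 0 0 0 0 0.172"

```text
time: 18.8
tool_pos: [500.1, -416.5, 195.5]
tcp_rot: [-3.141, 0.0, 0.491]
contact_force: [0.3, -0.7, 0.3]
grip_width: 91.7
finger_force: 0.0
```

```bash
python3 - <<'E'
from h import *
o,p,c=wrist('w5.png'); t=top(c,xy=(500,-417)); print(t); 
a=t[4]+(90 if t[3][0]>t[3][1] else 0)
go((*t[2],23),a)
E
```

```text
(5185, np.float64(52.6), array([ 500.7, -417.5]), array([80.1, 51. ]), 28.2)
tcp [ 500.1 -416.6  195.7] close dir -61.9 t 18.9 shares [1.000e-03 1.500e-02 2.158e+00] turn z -0.0002 j6 0.27
```

View pics/w5.png

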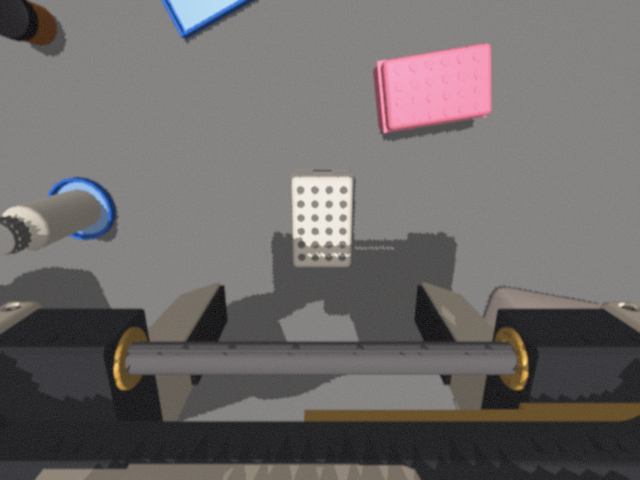

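The white box is at (322,218), squared with the fingers, and the slim bottle stands in its tray at (82,210). I descend and grip.

step_arm:
  series: "-1 0 0.02 0.5 0 0 0; -1 0 0.02 1 0 0 0; -1 0 0.02 1 0 0 0"

```text
time: 19.15
tool_pos: [498.4, -415.5, 110.3]
tcp_rot: [-3.131, 0.003, 0.49]
contact_force: [-0.6, 0.7, -0.4]
grip_width: 92.0
finger_force: 0.0
```

step_arm:
  series: "-1 0 0 0.5 0 0 0; -1 0 0 1 0 0 0; -1 0 0 1 0 0 0; -1 0 0 1 0 0 0"

```text
time: 19.55
tool_pos: [501.6, -418.8, 37.8]
tcp_rot: [3.14, -0.0, 0.49]
contact_force: [-0.1, 0.2, 1.0]
grip_width: 91.4
finger_force: 0.0
```

step_arm:
  series: "-1 0 0 0.16 0 0 0; -1 0 0 0.16 0 0 0; 0.7 0 0 0.16 0 0 0; 0.7 0 0 0.16 0 0 0; 0.7 0 0 0.16 0 0 0; 0.7 0 0 0.16 0 0 0; 0.7 0 0 0.16 0 0 0; 0.7 0 0 0.16 0 0 0; 0.7 0 0 0.16 0 0 0; 0.7 0 0 0.16 0 0 0; 0.7 0 0 0.16 0 0 0"

```text
time: 20.65
tool_pos: [501.0, -418.1, 23.4]
tcp_rot: [-3.141, -0.0, 0.49]
contact_force: [-0.3, 1.2, 1.2]
grip_width: 53.7
finger_force: 30.0
```

```bash
python3 -c "
from h import *
o=readout.get_obs(); print(o['grip_width'],o['finger_force'],o['contact_force']);go((500.7,-417.5,150),90)"
```

```text
53.73650180796709 30.000332593917847 [-0.34431096  1.20825844  1.17951051]
tcp [ 501.  -418.1   23.4] close dir -61.9 t 20.6 shares [ 1.000e-03 -8.000e-03 -1.583e+00] turn z 0.078 j6 0.27
```

step_arm:
  series: "0.7 0 0 -0.2 0 0 0; 0.7 0 0 -0.5 0 0 0; 0.7 0 0 -0.8 0 0 0; 0.7 0 0 -1 0 0 0; 0.7 0 0 -1 0 0 0"

```text
time: 21.15
tool_pos: [502.0, -419.3, 105.7]
tcp_rot: [3.137, -0.001, 0.49]
contact_force: [0.8, -1.1, -0.5]
grip_width: 53.6
finger_force: 30.0
```

step_arm:
  series: "0.7 0.1 -0.1 -0.3 0 0 0; 0.7 0.4 -0.3 -0.7 0 0 0; 0.7 0.7 -0.6 -0.7 0 0 0; 0.7 1 -0.86 -0.7 0 0 0"

```text
time: 21.55
tool_pos: [539.3, -318.8, 158.9]
tcp_rot: [3.141, -0.0, 0.489]
contact_force: [0.5, -0.2, -1.3]
grip_width: 53.9
finger_force: 30.0
```

step_arm:
  series: "0.7 0.4 -0.34 0 0 0 0; 0.7 0.8 -0.69 0 0 0 0; 0.7 1 -0.86 0 0 0 0"

```text
time: 21.85
tool_pos: [577.7, -217.9, 157.7]
tcp_rot: [-3.139, 0.001, 0.492]
contact_force: [-0.7, -0.6, -0.5]
grip_width: 53.7
finger_force: 30.0
```

step_arm:
  series: "0.7 0.4 -0.34 0 0 0 0; 0.7 0.8 -0.69 0 0 0 0; 0.7 1 -0.86 0 0 0 0"

```text
time: 22.15
tool_pos: [615.8, -119.6, 157.6]
tcp_rot: [-3.139, 0.001, 0.492]
contact_force: [-1.0, -0.8, -0.9]
grip_width: 53.6
finger_force: 30.0
```

step_arm:
  series: "0.7 0.4 -0.34 0 0 0 0; 0.7 0.8 -0.69 0 0 0 0; 0.7 1 -0.86 0 0 0 0"

```text
time: 22.45
tool_pos: [654.0, -21.2, 157.4]
tcp_rot: [-3.14, 0.001, 0.492]
contact_force: [0.6, -0.6, -1.1]
grip_width: 53.5
finger_force: 30.0
```

step_arm:
  series: "0.7 0.4 -0.34 0 0 0 0; 0.7 0.8 -0.69 0 0 0 0; 0.7 1 -0.86 0 0 0 0; 0.7 1 -0.86 0 0 0 0"

```text
time: 22.85
tool_pos: [691.9, 77.1, 156.9]
tcp_rot: [-3.14, 0.002, 0.494]
contact_force: [0.9, 0.1, -2.2]
grip_width: 53.4
finger_force: 30.0
```

step_arm:
  series: "0.7 0.2 -0.2 0 0 0 -0.281; 0.7 0.4 -0.4 0 0 0 -0.281; 0.7 0.54 -0.47 0 0 0 -0.281; 0.7 0.54 -0.47 0 0 0 -0.281; 0.7 0.54 -0.47 0 0 0 -0.281; 0.7 0.54 -0.47 0 0 0 -0.281; 0.7 0.54 -0.47 0 0 0 -0.281; 0.7 0.54 -0.47 0 0 0 -0.281; 0.7 0.54 -0.47 0 0 0 -0.281; 0.7 0.54 -0.47 0 0 0 -0.281; 0.7 0.54 -0.47 0 0 0 -0.281; 0.7 0.54 -0.47 0 0 0 -0.281; 0.7 0.54 -0.47 0 0 0 -0.281; 0.7 0.54 -0.47 0 0 0 -0.281; 0.7 0.54 -0.47 0 0 0 -0.281; 0.7 0.54 -0.47 0 0 0 -0.281"

```text
time: 24.45
tool_pos: [712.3, 126.9, 159.1]
tcp_rot: [-3.141, -0.0, 2.254]
contact_force: [-0.2, -0.4, -1.7]
grip_width: 53.6
finger_force: 30.0
```

```bash
python3 - <<'E'
from h import *
o,p,c=wrist('w6.png'); tray(p,c,(646,209)); go((646,209,26.6),39.2); print(o['grip_width'],o['tcp_rot'])
for r in models.pinpoint(p,'oblong_tray')[:2]: print(r['p'],r['position'],ray(p,r['position'],0,o).round(1))
E
```

```text
all 3796 z 7.2 [644.9 209.2] [ 81.1 110.6] 39.1
rim 1523 z 8.9 [646.  208.1] [ 77.8 107.4] 39.0
floor 1729 z 2.0 [644.4 209.8] [ 81.1 109. ] 39.1
tcp [712.4 127.  159.2] close dir 39.2 t 24.5 shares [1.319 0.004 1.657] turn z -0.0001 j6 -0.61
53.57070502819165 [-3.14135095e+00 -7.52565853e-05  2.25407773e+00]
0.81 [321.1, 90.3] [646.  210.2   0. ]
```

View pics/w6.png

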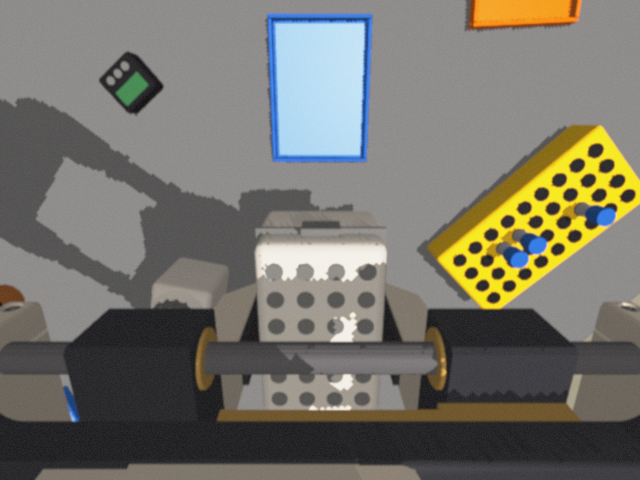

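The oblong tray is at (320,88), squared with the held box, centre about (645.8, 208.6).

step_arm:
  series: "0.7 0.3 0 0 0 0 0; 0.7 0.7 0 0 0 0 0; 0.7 0.9 0 0 0 0 0; 0.7 0.9 0 0 0 0 0"

```text
time: 24.95
tool_pos: [665.8, 184.9, 159.8]
tcp_rot: [3.141, -0.0, 2.258]
contact_force: [1.0, -0.7, -0.5]
grip_width: 53.7
finger_force: 30.0
```

step_arm:
  series: "0.7 0.2 0 0.2 0 0 0; 0.7 0.42 0 0.5 0 0 0; 0.7 0.42 0 0.8 0 0 0; 0.7 0.42 0 0.8 0 0 0; 0.7 0.42 0 0.8 0 0 0; 0.7 0.42 0 0.8 0 0 0"

```text
time: 25.55
tool_pos: [647.2, 208.3, 97.0]
tcp_rot: [3.139, 0.002, 2.255]
contact_force: [1.0, 0.0, -1.7]
grip_width: 54.0
finger_force: 30.0
```

step_arm:
  series: "0.7 0 0 0.3 0 0 0; 0.7 0 0 0.5 0 0 0; 0.7 0 0 0.65 0 0 0; 0.7 0 0 0.72 0 0 0; 0.7 0 0 0.78 0 0 0; 0.7 0 0 0.81 0 0 0; 0.7 0 0 0.81 0 0 0; 0.7 0 0 0.81 0 0 0; 0.7 0 0 0.81 0 0 0"

```text
time: 26.45
tool_pos: [645.9, 209.0, 31.1]
tcp_rot: [3.141, 0.001, 2.256]
contact_force: [0.2, -0.6, -1.6]
grip_width: 53.6
finger_force: 30.0
```

```bash
python3 -c "
from h import *
go((645.8,208.6,26.4),39.1); print(readout.get_obs()['contact_force'])"
```

```text
tcp [645.9 209.   31.1] close dir 39.2 t 26.4 shares [-0.003 -0.004  0.059] turn z 0.0004 j6 -0.48
[ 0.18303453 -0.64647645 -1.57339908]
```

step_arm:
  series: "0.7 0 0 0.02 0 0 0; 0.7 0 0 0.035 0 0 0; 0.7 0 0 0.05 0 0 0; 0.7 0 0 0.06 0 0 0; 0.7 0 0 0.06 0 0 0; 0.7 0 0 0.06 0 0 0; 0.7 0 0 0.06 0 0 0"

```text
time: 27.15
tool_pos: [645.6, 208.9, 26.4]
tcp_rot: [3.141, 0.0, 2.256]
contact_force: [-3.0, -0.8, 6.5]
grip_width: 53.6
finger_force: 30.0
```

step_arm:
  series: "-1 0 0 0 0 0 0; -1 0 0 0 0 0 0; -1 0 0 0 0 0 0; -1 0 0 0 0 0 0; -1 0 0 0 0 0 0; -1 0 0 0 0 0 0; -1 0 0 0 0 0 0; -1 0 0 0 0 0 0; -1 0 0 -0.3 0 0 0; -1 0 0 -0.7 0 0 0; -1 0 0 -1 0 0 0; -1 0 0 -1 0 0 0"

```text
time: 28.35
tool_pos: [647.9, 209.4, 110.1]
tcp_rot: [3.135, 0.004, 2.256]
contact_force: [0.5, 1.1, 1.2]
grip_width: 91.7
finger_force: 0.0
```

step_arm:
  series: "-1 0 0 -0.4 0 0 0; -1 -0.4 -0.3 -0.8 0 0 0; -1 -0.8 -0.6 -1 0 0 0; -1 -1 -0.7 -1 0 0 0; -1 -1 -0.7 -1 0 0 0"

```text
time: 28.85
tool_pos: [653.1, 108.9, 184.8]
tcp_rot: [-3.141, -0.0, 2.252]
contact_force: [0.2, -0.4, -0.8]
grip_width: 91.7
finger_force: 0.0
```

step_arm:
  series: "-1 -0.5 -0.4 0 0 0 0; -1 -1 -0.7 0 0 0 0; -1 -1 -0.7 0 0 0 0; -1 -1 -0.7 0 0 0 0; -1 -1 -0.7 0 0 0 0"

```text
time: 29.35
tool_pos: [659.6, 16.0, 184.4]
tcp_rot: [-3.141, -0.002, 2.257]
contact_force: [-1.3, 0.1, 0.0]
grip_width: 91.6
finger_force: 0.0
```

```bash
python3 - <<'E'
from h import *
o,p,c=wrist('w7.png'); t=top(c,xy=(666,7)); print(t)
m=(c[...,2]>15)&(c[...,2]<64)&(np.hypot(c[...,0]-666,c[...,1]-7)<45); q=c[m]
print(len(q),cv2.minAreaRect(q[:,:2].astype(np.float32)))
b=c[(c[...,2]>20)&(c[...,2]<70)&(np.hypot(c[...,0]-646,c[...,1]-209)<70)]; print('box',len(b),np.percentile(b[:,2],98) if len(b) else 0,cv2.minAreaRect(b[:,:2].astype(np.float32)) if len(b) else 0)
go((*t[2],29))
E
```

```text
(1641, np.float64(86.1), array([665.2,   7.4]), array([34.8, 34.7]), 40.1)
1763 ((665.1676635742188, 7.852899551391602), (47.88826370239258, 46.95427703857422), 27.28477668762207)
box 6861 55.62722868535106 ((655.9672241210938, 197.13055419921875), (56.111846923828125, 56.713340759277344), 39.26380920410156)
tcp [659.7  16.2 184.8] close dir 39.4 t 29.4 shares [-0.132 -0.015  1.947] turn z 0 j6 -0.78
```

View pics/w7.png

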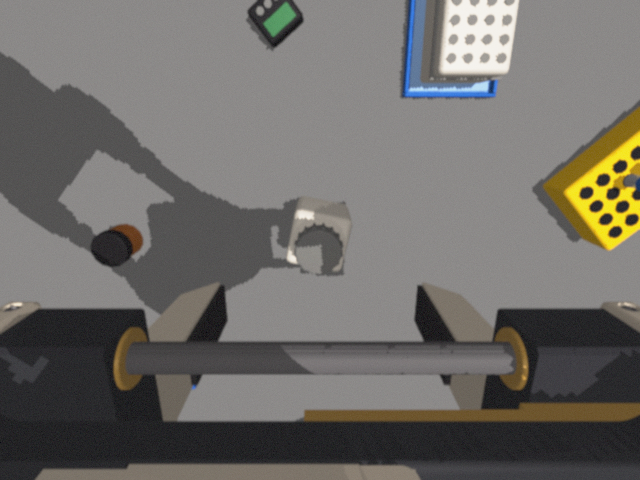

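The square bottle is at (320,235), turned 27°. The tip box sits squared and flat in its tray at (460,50), with its top at 55.6 mm.

step_arm:
  series: "-1 -0.13 -0.02 0.3 0 0 0.034; -1 -0.13 -0.02 0.7 0 0 0.034; -1 -0.13 -0.02 1 0 0 0.034; -1 -0.13 -0.02 1 0 0 0.034; -1 -0.13 -0.02 1 0 0 0.034"

```text
time: 29.9
tool_pos: [665.5, 6.4, 106.0]
tcp_rot: [-3.142, -0.0, 2.044]
contact_force: [0.1, -0.1, 1.4]
grip_width: 92.0
finger_force: 0.0
```

```bash
python3 - <<'E'
from h import *
go((665.2,7.6,29),27.3)
E
```

```text
tcp [665.5   6.4 106. ] close dir 27.1 t 29.9 shares [0.015 0.004 0.962] turn z -0.0005 j6 -0.58
```

step_arm:
  series: "-1 0.015 0 0.5 0 0 0; -1 0.015 0 0.96 0 0 0; -1 0.015 0 0.96 0 0 0; -1 0.015 0 0.96 0 0 0; 0.7 0.015 0 0.96 0 0 0; 0.7 0.015 0 0.96 0 0 0; 0.7 0.015 0 0.96 0 0 0; 0.7 0.015 0 0.96 0 0 0; 0.7 0.015 0 0.96 0 0 0; 0.7 0.015 0 0.96 0 0 0; 0.7 0.015 0 0.96 0 0 0; 0.7 0.015 0 0.96 0 0 0; 0.7 0.015 0 0.96 0 0 0"

```text
time: 31.2
tool_pos: [664.9, 6.1, 29.0]
tcp_rot: [3.141, 0.0, 2.042]
contact_force: [-0.9, 1.0, 1.0]
grip_width: 47.8
finger_force: 30.0
```

step_arm:
  series: "0.7 0 0 -0.2 0 0 0; 0.7 0 0 -0.5 0 0 0; 0.7 0 0 -0.8 0 0 0; 0.7 0 0 -1 0 0 0; 0.7 0 0 -1 0 0 0"

```text
time: 31.7
tool_pos: [666.1, 6.0, 111.2]
tcp_rot: [3.138, 0.002, 2.042]
contact_force: [0.6, 0.3, -2.2]
grip_width: 48.0
finger_force: 30.0
```

step_arm:
  series: "0.7 -0.1 -0.1 -0.3 0 0 0; 0.7 -0.4 -0.4 -0.7 0 0 0; 0.7 -0.7 -0.7 -0.7 0 0 0; 0.7 -1 -1 -0.7 0 0 0"

```text
time: 32.1
tool_pos: [629.4, -102.3, 164.4]
tcp_rot: [-3.142, 0.0, 2.043]
contact_force: [0.3, -0.5, -1.7]
grip_width: 47.8
finger_force: 30.0
```

step_arm:
  series: "0.7 -0.4 -0.4 0 0 0 0; 0.7 -0.8 -0.8 0 0 0 0; 0.7 -1 -1 0 0 0 0; 0.7 -1 -1 0 0 0 0"

```text
time: 32.5
tool_pos: [593.1, -212.4, 163.1]
tcp_rot: [-3.139, -0.001, 2.038]
contact_force: [-0.2, -0.6, -1.4]
grip_width: 47.8
finger_force: 30.0
```

step_arm:
  series: "0.7 -0.3 -0.3 0 0 0 0.179; 0.7 -0.6 -0.6 0 0 0 0.179; 0.7 -0.9 -0.9 0 0 0 0.179; 0.7 -1 -0.95 0 0 0 0.179; 0.7 -1 -0.95 0 0 0 0.179; 0.7 -1 -0.95 0 0 0 0.179; 0.7 -1 -0.95 0 0 0 0.179; 0.7 -1 -0.95 0 0 0 0.179; 0.7 -1 -0.95 0 0 0 0.179; 0.7 -1 -0.95 0 0 0 0.179; 0.7 -1 -0.95 0 0 0 0.179; 0.7 -1 -0.95 0 0 0 0.179"

```text
time: 33.7
tool_pos: [563.6, -314.6, 164.7]
tcp_rot: [-3.141, -0.0, 0.918]
contact_force: [-0.6, 0.0, -2.8]
grip_width: 47.8
finger_force: 30.0
```

```bash
python3 - <<'E'
from h import *
o,p,c=wrist('w8.png'); tray(p,c,(629,-232)); go((629,-232,32),53.2); print(o['grip_width'])
for r in models.pinpoint(p,'square_tray')[:2]: print(r['p'],r['position'],ray(p,r['position'],0,o).round(1))
E
```

```text
all 2688 z 7.4 [ 628.8 -233.3] [74.8 74.5] 53.8
rim 1133 z 8.9 [ 628.3 -233.9] [71.9 71.9] 53.9
floor 1228 z 2.0 [ 628.8 -233.3] [74.8 74.5] 53.8
tcp [ 563.6 -314.7  164.8] close dir -37.4 t 33.8 shares [1.318 0.022 1.66 ] turn z 0.2484 j6 0.02
47.799514462905684
```

View pics/w8.png

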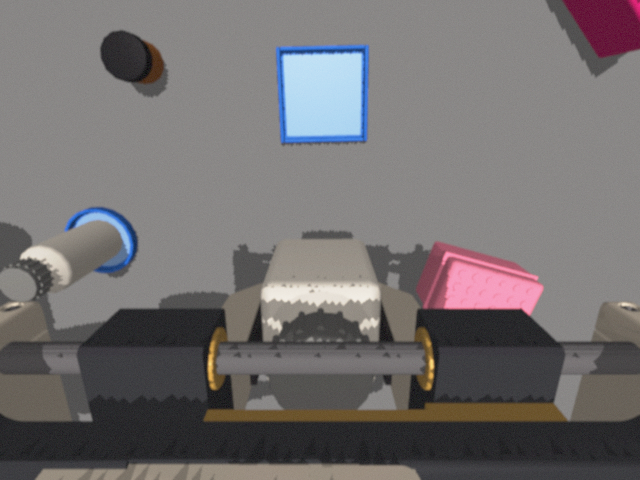

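The square tray is at (323,95), centre (628.6, -233.6), sides at 53.8°. The bottle needs about 1° of turn.

step_arm:
  series: "0.7 0.3 0.01 0 0 0 -0.003; 0.7 0.7 0.03 0 0 0 -0.003; 0.7 0.9 0.03 0 0 0 -0.003; 0.7 0.9 0.03 0 0 0 -0.003"

```text
time: 34.2
tool_pos: [610.3, -257.2, 164.8]
tcp_rot: [3.142, -0.0, 0.939]
contact_force: [-0.1, 0.0, -1.7]
grip_width: 48.1
finger_force: 30.0
```

step_arm:
  series: "0.7 0.2 0 0.2 0 0 0; 0.7 0.39 0 0.5 0 0 0; 0.7 0.39 0 0.8 0 0 0; 0.7 0.39 0 0.8 0 0 0; 0.7 0.39 0 0.8 0 0 0; 0.7 0.39 0 0.8 0 0 0"

```text
time: 34.8
tool_pos: [628.2, -234.9, 102.2]
tcp_rot: [3.139, -0.0, 0.935]
contact_force: [-1.1, 0.4, -2.7]
grip_width: 48.0
finger_force: 30.0
```

step_arm:
  series: "0.7 0 0 0.3 0 0 0; 0.7 0 0 0.5 0 0 0; 0.7 0 0 0.65 0 0 0; 0.7 0 0 0.72 0 0 0; 0.7 0 0 0.78 0 0 0; 0.7 0 0 0.81 0 0 0; 0.7 0 0 0.81 0 0 0; 0.7 0 0 0.81 0 0 0; 0.7 0 0 0.81 0 0 0"

```text
time: 35.7
tool_pos: [628.0, -234.2, 36.7]
tcp_rot: [3.141, -0.0, 0.936]
contact_force: [-0.1, -0.9, -1.5]
grip_width: 47.6
finger_force: 30.0
```

```bash
python3 -c "
from h import *
go((628,-234.5,32),-36.2); print(readout.get_obs()['contact_force'])"
```

```text
tcp [ 628.  -234.2   36.7] close dir -36.4 t 35.7 shares [-0.003  0.002  0.058] turn z -0.0004 j6 0.16
[-0.10136674 -0.91702437 -1.48106853]
```

step_arm:
  series: "0.7 0 0 0.02 0 0 0; 0.7 0 0 0.035 0 0 0; 0.7 0 0 0.05 0 0 0; 0.7 0 0 0.06 0 0 0; 0.7 0 0 0.06 0 0 0; 0.7 0 0 0.06 0 0 0; 0.7 0 0 0.06 0 0 0"

```text
time: 36.4
tool_pos: [627.7, -234.1, 32.0]
tcp_rot: [3.141, -0.0, 0.936]
contact_force: [-1.7, 0.8, 5.1]
grip_width: 48.4
finger_force: 30.0
```

step_arm:
  series: "-1 0 0 0 0 0 0; -1 0 0 0 0 0 0; -1 0 0 0 0 0 0; -1 0 0 0 0 0 0; -1 0 0 0 0 0 0; -1 0 0 0 0 0 0; -1 0 0 0 0 0 0; -1 0 0 0 0 0 0; -1 0 0 -0.3 0 0 0; -1 0 0 -0.7 0 0 0; -1 0 0 -1 0 0 0; -1 0 0 -1 0 0 0"

```text
time: 37.6
tool_pos: [629.8, -235.0, 115.6]
tcp_rot: [3.134, -0.001, 0.936]
contact_force: [0.8, 1.0, 0.4]
grip_width: 92.0
finger_force: 0.0
```

step_arm:
  series: "-1 0 0 -0.5 0 0 0; -1 -0.3 0 -1 0 0 0; -1 -0.6 0 -1 0 0 0; -1 -1 0 -1 0 0 0; -1 -1 0 -1 0 0 0; -1 -1 0 -1 0 0 0"

```text
time: 38.2
tool_pos: [579.7, -298.7, 190.2]
tcp_rot: [-3.14, -0.0, 0.935]
contact_force: [-0.5, 1.1, 0.1]
grip_width: 91.7
finger_force: 0.0
```

```bash
python3 - <<'E'
from h import *
o,p,c=wrist('w9.png')
print('cap',top(c,xy=(628,-234),lo=70,rad=45))
m=(c[...,2]>20)&(c[...,2]<66)&(np.hypot(c[...,0]-628,c[...,1]+234)<42); print(cv2.minAreaRect(c[m][:,:2].astype(np.float32)))
s=vision.capture("scene"); save(s,'scene2.png'); c=cloud(s)
for n,xy,lo in(('jar',(542,414),70),('slim',(391,-208),85),('square',(628,-234),70),('tip',(646,209),45)): print(n,top(c,xy=xy,lo=lo,rad=60))
print(o['time'],o['finger_force'])
w=cv2.imread('pics/w9.png');a=cv2.imread('pics/scene2.png')
cv2.imwrite('pics/final.png',np.hstack([cv2.resize(w,(400,300)),cv2.resize(a[130:370,160:600],(400,218+82))]))
E
```

```text
cap (2191, np.float64(89.4), array([ 629.1, -233.5]), array([35.1, 35.1]), 46.9)
((629.1771240234375, -233.1100616455078), (47.606407165527344, 48.05278015136719), 53.59832763671875)
jar (235, np.float64(92.3), array([544.9, 413.5]), array([50.2, 49.3]), 22.8)
slim (65, np.float64(106.0), array([ 394.3, -206. ]), array([25.8, 20.5]), 14.6)
square (138, np.float64(92.2), array([ 629.8, -232.2]), array([34.4, 33.5]), 19.5)
tip (461, np.float64(58.7), array([649.9, 207.2]), array([50.7, 81.2]), 38.6)
38.2 0.0
```

View pics/final.png

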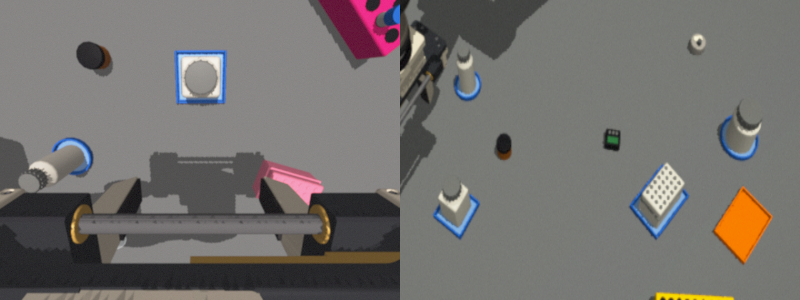

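All four containers stand upright in their trays: the square bottle at (202,77) in the left view, and the jar (742,125) and tip box (660,195) in the right view. The measured top heights and angles fit, and the gripper is clear.

```bash
python3 -c "
from plant import order
print(order.close_job())"
```

```text
the job is handed in; nothing more can be done
None
```

All four white containers are standing upright in their matching blue trays, with the square bottle and tip box squared up with the tray sides, and I handed the job in at about 38 s of the 109 s allowed.

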